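Zero the thickness gauge on its reference plate

ROBOT

A 7-joint arm with a two-finger parallel gripper is mounted at the origin on a cart in front of the work surface, level with it; the furniture and walls round the work are solid. World frame = base frame: x ahead of the robot, y to its left, z up, the work surface at z = 0. Lengths are in m, angles in rad, forces in N, time in s.
With the tool pointing down it reaches from about 0.4 to 0.85 m from the base axis. Payload 4.5 kg.
Tool frame: the origin (TCP) lies midway between the tips of the shut fingers; the grasp point (between the pads) lies 19 mm behind it; x points along the fingers, y is the direction in which the jaws open and shut, and the axes are right-handed (so a half turn about x gives the same grasp; the last joint's range is limited). The gripper opens to 85 mm and grips with 20 to 120 N. Pads are 22 mm wide; open, the fingers measure 114 mm over their backs; the gripper's body (76 mm by 85 mm) begins 54 mm behind the grasp point. The pads swing forward as they close: fully open they stand 13 mm farther back than shut.
Start: joints at [1.273, 0.689, -0.195, 1.565, 0.157, 0.902, -0.215], TCP at [0.204, -0.591, 0.231] pointing down, gripper open.
Joint ranges: [-3.01, 3.01], [-0.46, 2.08], [-1.47, 1.51], [0.13, 2.56], [-1, 4.14], [0.04, 2.09], [-2.66, 2.66]. Speed limits (rad/s): [2.57, 2.57, 3.14, 3.14, 3.14, 3.14, 3.14].

INTERFACE

Orientations are given as a unit quaternion [w, x, y, z].
In Python, from bench import r gives the robot as it stands. The module is installed in compiled form; this text tells all that it offers.
- The arm moves only by the tool move_arm, never from a script. Its argument "steps" is a list of rows, each an object of numbers: "tx", "ty", "tz": the shift along the world's x, y, z in m; "wx", "wy", "wz": the turn, a rotation vector about the world's x, y, z in rad; "grip": the closure, from 0 (fully open) to 1 (shut). In form: [{"tx": .., "ty": .., "tz": .., "wx": .., "wy": .., "wz": .., "grip": ..}, ...]. A call has 1 to 12 rows; each row shifts and turns the commanded pose from where the row before left it; what a row does not reach is not made up. A row lasts 1/10 s, in which the tool goes at most 50 mm and 8.59 degrees, less where a joint would pass 70% of its speed; a pose out of reach is approached as far as the arm can. A call is refused whole if a number of a shift passes 0.05 or a number of a turn 0.15, either way. A call with a gripper value outside its range is refused whole. The fingers move at their own pace and stop on an object; the grip force is fixed at half the most. Time passes only in rows, so rows that do not move let the fingers close. It gives the time, the measured TCP pose, the force and the opening at its end, in the units of the state.
- r.observe(): the state, without advancing time (a new reading comes with each control period).
- r.get_image(name): name is "side" or "top" or "wrist"; returns a dict with "color" (400x640x3 uint8, red, green, blue), "depth" (400x640 float32, m along the optical axis (not along the pixel's ray), 0 where there is no reading), "fx", "fy", "cx", "cy" (pixels), "eye" and "rotation" of the camera in the world. Camera axes: x right, y down, z forward; pixel columns grow to the right and rows downward; lengths in m; the calibration is good to about 2 mm. A picture is of the moment at which its call begins.
- r.finish_job(): hands the job in, once; it reports no verdict.
The state is a dict: "time_s": time; "joint_positions": joint angles; "dq": joint speeds; "tau": joint torques, N m; "position": TCP position; "ee_rot": TCP orientation; "ft_force": force on the tool from outside, world axes, zero at the start; "torque": the same for the moment, N m; "grip_width": opening from 0.0 (shut) to 1.0 (fully open).
Only numpy, scipy, OpenCV 4.12 (cv2) and the standard library are available. Lean on these libraries where they do the work, as an engineer would, in place of code of your own. Each camera call takes 0.05 s, during which the arm holds its last target. There are 200 camera calls.

TASK

Get the bench thickness gauge ready for checking gel spacers: with its tip still lifted, push the reference plate along the slideway until it is fully home against the end stop, then swing the red-ball lever right over so that the tip comes down on the plate. Finally turn the bezel, which has a red stud to push it by, until the red zero mark stands exactly under the pointer, and leave everything so, without disturbing the notebook, the calculator and the red-capped bottle beside it.

Things in the scene. Friction and masses are not known exactly. Their poses are not given: they have to be found in the camera images.
- gauge: fixed dial thickness gauge: black base 270x90x16 mm high, aluminium guide rails (6 mm up, 46 mm apart inside), steel column, grey dial case whose face looks up. Origin on the bench under the spindle and dial axis. +x runs along the slideway to the end stop (face at x = +30 mm) and column (x = +75 mm, 108 mm high); base from x = -165 to +105 mm; lever on the +y side; z up
- ref_plate: loose steel reference plate 150x40x12 mm, 0.45 kg, blue near end with an upright black knob (15 mm across, 30 mm tall, at plate x = -60 mm), lying between the rails on the slideway (16 mm above the bench). Origin: centre of the underside; +x points to the end stop, which it touches when its origin is at gauge x = -45 mm; At first it stands 30 to 50 mm short of this
- lifter (a joint): cam lever that holds the tip up, rad: 0 upright (tip lifted), 1.5 lying over toward the gauge's -x (tip down). Turns about a level shaft along the gauge's y, 55 mm above the bench at gauge x = +4 mm; stays where left (stiff: about 2 N at half its length). The tip reaches the plate somewhere between 0.8 and 1.15 rad
- lever_ball (a point): centre of the red ball, 18 mm across, on the lever's end, 50 mm from its shaft; a 7 mm bar joins them. At gauge y = +68 mm; when upright at gauge x = +4 mm, 105 mm above the bench
- spindle: vertical steel spindle with the measuring tip below the dial; spring-loaded down with about 2 N, held 2 to 4.5 mm clear of the plate by the lever at first. Its origin lies on the spindle axis near bench height, not at the tip
- bezel (a joint): angle of the bezel, which carries the white scale, in rad, counter-clockwise from above; 0 when the zero mark points to the gauge's +x. Turns freely past full turns, friction about 1.5 N at the stud, stays where left. Bezel 84 mm across, its rim 114 mm (give or take 1 mm) above the bench. The gauge reads zero when this equals the pointer's angle (give or take full turns)
- stud (a point): upright red stud, 9 mm across, on a lug of the bezel, 46 mm from the dial axis and in line with the zero mark; push it sideways to turn the bezel. This point is at mid-height of its free part, 123 mm above the bench; the free part stands from 112 to 134 mm, nothing else round it is higher than 114 mm, but for the upright lever ball
- zero_mark (a point): outer end of the red zero mark on the white scale (50 divisions a turn), 31 mm from the dial axis, 110 mm above the bench; turns with the bezel
- pointer (a joint): angle of the black pointer in rad, counter-clockwise from above, 0 along the gauge's +x. Driven only by the spindle (10 mm a full turn, counter-clockwise as the tip goes down): 0 with the tip lifted, 1.2 to 2.8 with the tip on the plate, different each time
- pointer_tip (a point): thin end of the black pointer, under the clear (unseen) dial cover, which lies level with the rim, 31 mm from the dial axis, 110 mm above the bench
- notebook: spiral notebook 205x155x29 mm lying to the right of the gauge; leave alone. Origin: centre of its underside
- calculator: dark desk calculator 128x68x14 mm lying left of the gauge; leave alone. Origin: centre of its underside
- bottle_red: small bottle with a red cap, 48 mm across, 97 mm high, standing behind the gauge; leave alone. Origin: centre of its foot
There are look-alikes about, which are no part of the job. There is more than one size of the ref_plate; the job needs the larger.

How it is judged:
By the outcome, as a careful person would: the job done as asked, in the order asked, and still so for the second after the job is handed in, with the robot touching nothing.
It also fails if it takes over 54 s, if anything falls off the work surface, if the arm or the gripper's body presses on something with over 40 N, if the wrist force passes 120 N, or if a joint passes its speed limit or range.

## Working session

There is one attempt and no reset: what is moved stays moved. The work goes in short steps, Python scripts to look and compute and a tool call to move; the robot and the scene stay as the last step left them, time stands still between calls to the robot, and variables do not carry over. Pictures are saved under pics/ and viewed, about 8 in all and at most 12, crops included, and the job is handed in when it is done.

Besides the shell and the picture viewer there is one more tool, called after ">>>" as a command line: name --argument value ..., lists and objects as JSON in quotes. move_arm: Moves the arm, as the interface text tells. Its arguments: {"type":"object","properties":{"steps":{"type":"array"}},"required":["steps"]}

```bash
mkdir -p pics
cat > h.py <<'E'
import numpy as np,cv2
from bench import r
def snap(n,f=None,crop=None,s=1):
    im=r.get_image(n)
    if f:
        c=im["color"][:,:,::-1]
        if crop: c=c[crop[1]:crop[3],crop[0]:crop[2]]
        cv2.imwrite("pics/"+f,cv2.resize(c,None,fx=s,fy=s,interpolation=cv2.INTER_CUBIC))
    return im
def px(im,u,v,z=None):
    d=np.array([(u-im["cx"])/im["fx"],(v-im["cy"])/im["fy"],1.]); R=np.array(im["rotation"]);e=np.array(im["eye"])
    w=R@d
    if z is None: return e+w*im["depth"][int(v),int(u)]
    return e+w*(z-e[2])/w[2]
def proj(im,p):
    c=np.array(im["rotation"]).T@(np.array(p)-np.array(im["eye"]))
    return im["fx"]*c[0]/c[2]+im["cx"],im["fy"]*c[1]/c[2]+im["cy"]
E
python3 - <<'E'
from h import *
a=snap("top","t1.png",s=1.25);b=snap("side","s1.png",s=1.25)
for i in(a,b):print(i["eye"],i["rotation"],i["fx"])
print(r.observe())
E
```

```text
[0.35090192 0.21116702 1.13571105] [ 0.07054202 -0.66352651  0.74085504 -0.07674764] 388.47900151802696
[-0.26209518  0.44539194  1.64599838] [ 0.14878984 -0.5682942   0.78478445 -0.19752634] 510.0473267806513
{'time_s': 0.1, 'joint_positions': array([ 1.27280862,  0.689915  , -0.19453857,  1.56623381,  0.15730273,
        0.9025079 , -0.21513262]), 'dq': array([ 0.00044907, -0.00267491, -0.00093103, -0.00235619, -0.00116658,
        0.00108884,  0.00105598]), 'tau': array([-3.40842431e-03, -5.40605378e+01, -1.27113562e+00, -1.58985293e+01,
        9.45862761e-03,  4.40197735e-03,  2.79654768e-05]), 'position': array([ 0.20336004, -0.59037369,  0.23055708]), 'ee_rot': array([-0.11621281, -0.69725891, -0.11736289,  0.69753175]), 'ft_force': array([ 1.30259763, -0.6055496 , -0.68850363]), 'torque': array([-0.00363339,  0.01650187,  0.01964723]), 'grip_width': 1.0006093506077969}
```

```bash
python3 - <<'E'
s=open('h.py').read()
s=s.replace('    return im\n','    im["rotation"]=Q(im["rotation"]); return im\n',1).replace('from bench import r\n','from bench import r\nfrom scipy.spatial.transform import Rotation\ndef Q(q): q=np.array(q); return Rotation.from_quat(q[[1,2,3,0]]).as_matrix()\n')
open('h.py','w').write(s)
E
python3 -c "
from h import *
print(Q(r.observe()['ee_rot']).round(3))"
```

```text
[[-0.001  0.326 -0.945]
 [ 0.002 -0.945 -0.326]
 [-1.    -0.002  0.   ]]
```

View pics/t1.png

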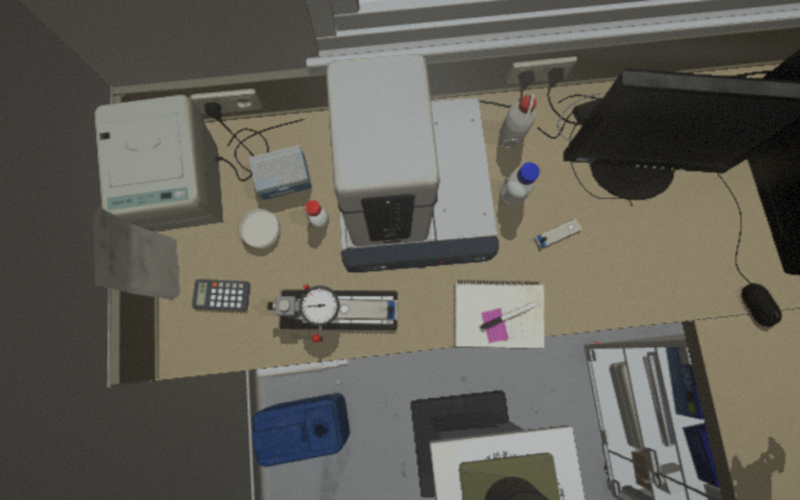

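View pics/s1.png

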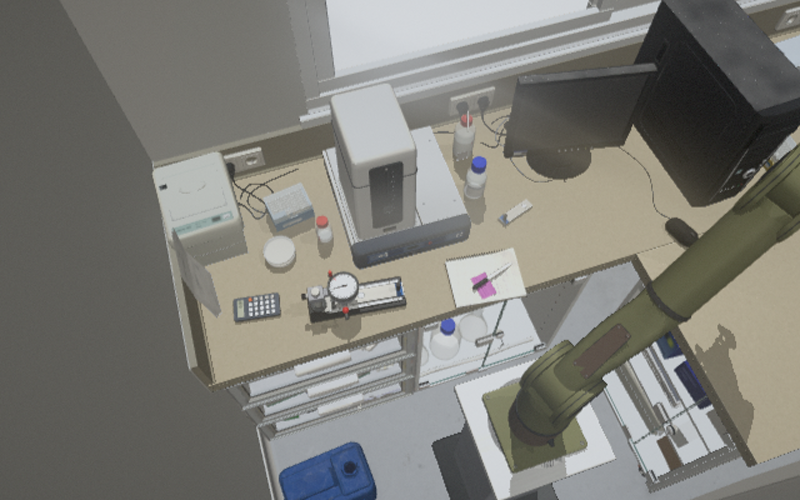

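The gauge is at about (319,305) in the top view. Its lever ball is the red point at (317,338), the stud is at (306,287), and the plate's blue end is at (391,310). The small blue-ended plate at (558,235) is the look-alike, because the larger plate lies between the rails. I'll confirm this in a crop.

Run:
```python
from h import *
a=snap("top","t2.png",crop=(205,215,335,295),s=6)
for u,v in[(245,322),(255,310),(447,188),(255,244)]:
  print(px(a,u,v) if v<400 else 0)
for n,u,v,z in[("dial",255.5,244,.114),("ball",254,270,.105),("stud",245,230,.123),("blue",313,248,.04)]:print(n,px(a,u,v,z),px(a,u,v))
```

```text
[ 0.22260291  0.53488339 -0.59679143]
[ 0.25484455  0.52993284 -0.85548162]
[ 0.5837638  -0.20446958  0.0105547 ]
[0.46890577 0.36233474 0.11045498]
dial [0.46835347 0.36050567 0.114     ] [0.4687614  0.36102434 0.11045145]
ball [0.40210372 0.37098078 0.105     ] [0.40176725 0.36993058 0.11177324]
stud [0.50694212 0.38374608 0.123     ] [0.50623402 0.38296293 0.12759564]
blue [0.44791157 0.21148403 0.04      ] [0.44638605 0.21147905 0.05723058]
```

View pics/t2.png

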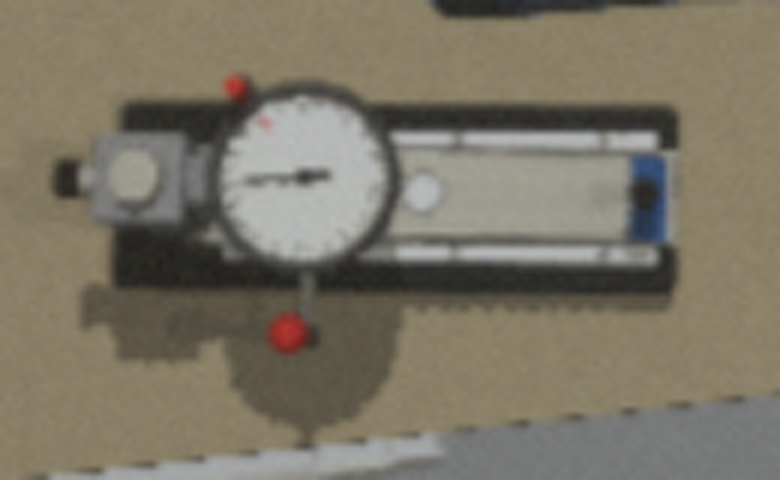

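The crop confirms it. The dial centre is at crop (307,176), the ball at (288,333), the stud at (237,87) and the plate's black knob at (645,193). I'll now work out the gauge pose and the obstacle heights along the way.

Run:
```python
from h import *
a=snap("top")
f=lambda u,v,z:px(a,205+u/6-.4,215+v/6-.4,z)
P={k:f(*v) for k,v in dict(dial=(307,176,.114),ball=(288,333,.107),knob=(645,193,.058),stud=(237,87,.13),mark=(264,122,.11),ptip=(245,181,.11),tl=(125,105,.016),tr=(675,109,.016),bl=(114,286,.016),br=(673,290,.016),topcol=(132,175,.108)).items()}
for k,v in P.items():print(k,v.round(4))
x=(P['tl']-P['tr']);print("yaw top",np.arctan2(x[1],x[0]));x=(P['bl']-P['br']);print("yaw bot",np.arctan2(x[1],x[0]))
x=P['topcol']-P['dial'];print(np.arctan2(x[1],x[0]),np.linalg.norm(x))
c=(P['tl']+P['tr']+P['bl']+P['br'])/4;print("base c",c)
# height map 10cm cells
v,u=np.mgrid[0:400:2,0:640:2];d=a["depth"][v,u];K=np.stack([(u-a["cx"])/a["fx"],(v-a["cy"])/a["fy"],np.ones_like(u)],-1)*d[...,None]
W=K@a["rotation"].T+a["eye"]
for X in np.arange(.1,.9,.1):
  print(round(X,1),[round(float(W[...,2][(abs(W[...,0]-X-.05)<.05)&(abs(W[...,1]-Y-.05)<.05)].max(initial=-9)),2) for Y in np.arange(-.8,.6,.1)])
w=snap("wrist","w1.png");print(w["eye"],w["rotation"].round(2),r.observe()["position"])
```

```text
dial [0.4685 0.3598 0.114 ]
ball [0.4021 0.3743 0.107 ]
knob [0.45   0.2136 0.058 ]
stud [0.5085 0.3847 0.13  ]
mark [0.4948 0.3774 0.11  ]
ptip [0.4697 0.3876 0.11  ]
tl [0.5236 0.4588 0.016 ]
tr [0.4924 0.1949 0.016 ]
bl [0.4377 0.4693 0.016 ]
br [0.4067 0.2054 0.016 ]
topcol [0.478  0.4373 0.108 ]
yaw top 1.4534163138370026
yaw bot 1.4538546766660605
1.4476078813802573 0.07833805328218445
base c [0.46509814 0.33212658 0.016     ]
0.1 [-9.0, 0.01, 0.01, 0.0, -0.85, -0.85, 0.0, 0.02, 0.02, 0.0, -0.85, -0.85, -0.52, -0.53]
0.2 [0.0, 0.01, 0.01, 0.01, -0.85, -0.84, -0.85, -0.85, -0.85, -0.85, -0.85, -0.41, -0.42, -0.57]
0.3 [0.01, 0.04, 0.01, 0.0, 0.01, 0.01, 0.02, 0.03, 0.03, 0.01, 1.14, 0.11, 0.01, 0.01]
0.4 [0.07, 0.08, 0.0, 0.01, 0.01, 0.01, 0.03, 0.03, 0.02, 0.02, 0.06, 0.12, 0.12, 0.02]
0.5 [0.12, 0.1, 0.01, 0.01, 0.01, 0.01, 0.03, 0.11, 0.12, 0.46, 0.46, 0.13, 0.02, 0.02]
0.6 [0.16, 0.16, 0.31, 0.09, 0.02, 0.02, 0.16, 0.16, 0.11, 0.46, 0.46, 0.1, 0.04, 0.22]
0.7 [0.15, 0.17, 0.37, 0.37, 0.37, 0.37, 0.18, 0.16, 0.11, 0.46, 0.46, 0.1, 0.07, 0.23]
0.8 [-9.0, 0.23, -9.0, -9.0, 0.04, 0.03, 0.21, 0.11, 0.11, 0.46, 0.46, 0.07, 0.07, 0.24]
[ 0.27956549 -0.56477468  0.37264639] [[ 0.33 -0.9  -0.29]
 [-0.95 -0.31 -0.1 ]
 [-0.    0.31 -0.95]] [ 0.20346844 -0.59066251  0.23089881]
```

Run:
```python
from h import *
a=snap("top")
v,u=np.mgrid[0:400,0:640];d=a["depth"];K=np.stack([(u-a["cx"])/a["fx"],(v-a["cy"])/a["fy"],np.ones(u.shape)],-1)*d[...,None]
W=K@a["rotation"].T+a["eye"]
for Y in np.arange(0,.44,.04):
  m=(abs(W[...,1]-Y)<.02)&(W[...,2]<1)
  print(round(Y,2),[ (t,round(float(W[...,0][m&(W[...,2]>t)].min(initial=9)),3)) for t in(.04,.1,.2,.4)])
```

```text
0.0 [(0.04, 0.064), (0.1, 0.064), (0.2, 1.012), (0.4, 9.0)]
0.04 [(0.04, 0.038), (0.1, 0.052), (0.2, 1.012), (0.4, 9.0)]
0.08 [(0.04, 0.538), (0.1, 0.542), (0.2, 1.012), (0.4, 9.0)]
0.12 [(0.04, 0.541), (0.1, 0.542), (0.2, 0.585), (0.4, 0.587)]
0.16 [(0.04, 0.541), (0.1, 0.543), (0.2, 0.581), (0.4, 0.582)]
0.2 [(0.04, 0.444), (0.1, 0.544), (0.2, 0.571), (0.4, 0.581)]
0.24 [(0.04, 0.45), (0.1, 0.544), (0.2, 0.583), (0.4, 0.583)]
0.28 [(0.04, 0.544), (0.1, 0.547), (0.2, 0.588), (0.4, 0.59)]
0.32 [(0.04, 0.435), (0.1, 0.435), (0.2, 0.999), (0.4, 9.0)]
0.36 [(0.04, 0.395), (0.1, 0.395), (0.2, 0.999), (0.4, 9.0)]
0.4 [(0.04, 0.398), (0.1, 0.398), (0.2, 0.999), (0.4, 9.0)]
```

>>> move_arm --steps '[{"tx":0.03,"ty":0.04,"tz":0.03,"wz":0.148},{"tx":0.03,"ty":0.04,"tz":0.03,"wz":0.148},{"tx":0.03,"ty":0.04,"tz":0.03,"wz":0.148,"grip":1},{"tx":0.03,"ty":0.04,"wz":0.148,"grip":1},{"tx":0.03,"ty":0.04,"wz":0.148,"grip":1},{"tx":0.02,"ty":0.045,"wz":0.148,"grip":1},{"tx":0.02,"ty":0.045,"wz":0.148,"grip":1},{"tx":0.02,"ty":0.045,"wz":0.148,"grip":1},{"tx":0.01,"ty":0.045,"wz":0.148,"grip":1},{"tx":0.01,"ty":0.045,"wz":0.148,"grip":1}]'

```text
invalid input
```

>>> move_arm --steps '[{"tx":0.03,"ty":0.04,"tz":0.03,"wx":0,"wy":0,"wz":0.148,"grip":0},{"tx":0.03,"ty":0.04,"tz":0.03,"wx":0,"wy":0,"wz":0.148,"grip":0},{"tx":0.03,"ty":0.04,"tz":0.03,"wx":0,"wy":0,"wz":0.148,"grip":1},{"tx":0.03,"ty":0.04,"tz":0,"wx":0,"wy":0,"wz":0.148,"grip":1},{"tx":0.03,"ty":0.04,"tz":0,"wx":0,"wy":0,"wz":0.148,"grip":1},{"tx":0.02,"ty":0.045,"tz":0,"wx":0,"wy":0,"wz":0.148,"grip":1},{"tx":0.02,"ty":0.045,"tz":0,"wx":0,"wy":0,"wz":0.148,"grip":1},{"tx":0.02,"ty":0.045,"tz":0,"wx":0,"wy":0,"wz":0.148,"grip":1},{"tx":0.01,"ty":0.045,"tz":0,"wx":0,"wy":0,"wz":0.148,"grip":1},{"tx":0.01,"ty":0.045,"tz":0,"wx":0,"wy":0,"wz":0.148,"grip":1}]'

```text
time_s: 1.3
position: [0.4212, -0.1812, 0.3087]
ee_rot: [0.558, 0.435, 0.558, -0.434]
ft_force: [0.6, -0.3, 0.0]
grip_width: 0.0
```

>>> move_arm --steps '[{"tx":0.01,"ty":0.045,"tz":0,"wx":0,"wy":0,"wz":0.148,"grip":1},{"tx":0.01,"ty":0.045,"tz":0,"wx":0,"wy":0,"wz":0.148,"grip":1},{"tx":0.01,"ty":0.045,"tz":0,"wx":0,"wy":0,"wz":0.148,"grip":1},{"tx":0,"ty":0.045,"tz":0,"wx":0,"wy":0,"wz":0.148,"grip":1},{"tx":0,"ty":0.045,"tz":0,"wx":0,"wy":0,"wz":0.148,"grip":1},{"tx":0,"ty":0.045,"tz":0,"wx":0,"wy":0,"wz":0.148,"grip":1},{"tx":0,"ty":0.04,"tz":0,"wx":0,"wy":0,"wz":0.148,"grip":1},{"tx":0,"ty":0.02,"tz":0,"wx":0,"wy":0,"wz":0.148,"grip":1},{"tx":0,"ty":0,"tz":0,"wx":0,"wy":0,"wz":0,"grip":1}]'

```text
time_s: 2.2
position: [0.4504, 0.1507, 0.3089]
ee_rot: [0.706, 0.05, 0.705, -0.048]
ft_force: [0.1, -0.8, 0.3]
grip_width: 0.001
```

Run:
```python
from h import *
s=r.observe();print(s["position"],Q(s["ee_rot"]).round(3),s["joint_positions"].round(2))
w=snap("wrist","w2.png");print(w["eye"],proj(w,s["position"]))
print(np.arctan2(*Q(s["ee_rot"])[[1,0],1]))
```

```text
[0.45035079 0.15073194 0.30889519] [[ 0.     0.138  0.99 ]
 [ 0.003  0.99  -0.138]
 [-1.     0.003  0.   ]] [ 0.22  0.53 -1.    1.87  0.52  1.02  0.43]
[0.37197323 0.16117591 0.45075428] (np.float64(320.60213629184415), np.float64(263.0691908900153))
1.4326042553842202
```

View pics/w2.png

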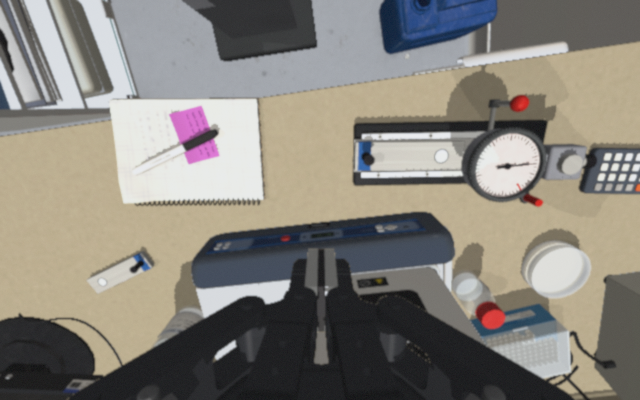

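Run:
```python
from h import *
w=snap("wrist")
# refine by colour: red blobs, knob
c=w["color"].astype(int)
m=((c[...,0]>130)&(c[...,1]<60)&(c[...,2]<60)).astype('uint8')
n,l,s,ce=cv2.connectedComponentsWithStats(m)
for i in range(1,n):
  if s[i,4]>4: print(s[i],ce[i].round(1),px(w,*ce[i],.107).round(4),px(w,*ce[i],.125).round(4))
for n,u,v,z in[("knob",368.5,158,.058),("dial",505,163.5,.114),("base near up",355,122,.016),("near dn",353,184,.016),("plate near",358,155,.028)]:print(n,px(w,u,v,z).round(4))
```

```text
[517  94  15  16 181] [523.9 101.4] [0.4011 0.3749 0.107 ] [0.3995 0.3636 0.125 ]
[539 198   7   6  31] [541.9 200.6] [0.5174 0.4028 0.107 ] [0.5098 0.3901 0.125 ]
[286 238   5   3   7] [288. 239.] [0.5228 0.0971 0.107 ] [0.5149 0.1004 0.125 ]
[485 308  20  15  48] [493.2 312.3] [0.6687 0.3506 0.107 ] [0.6532 0.3405 0.125 ]
knob [0.4468 0.2113 0.058 ]
dial [0.4642 0.3537 0.114 ]
base near up [0.4025 0.2032 0.016 ]
near dn [0.4896 0.1906 0.016 ]
plate near [0.4462 0.2012 0.028 ]
```

>>> move_arm --steps '[{"tx":-0.005,"ty":0.027,"tz":-0.045,"wx":0,"wy":0,"wz":0.02,"grip":1},{"tx":0,"ty":0,"tz":-0.05,"wx":0,"wy":0,"wz":0,"grip":1},{"tx":0,"ty":0,"tz":-0.05,"wx":0,"wy":0,"wz":0,"grip":1},{"tx":0,"ty":0,"tz":-0.05,"wx":0,"wy":0,"wz":0,"grip":1},{"tx":0,"ty":0,"tz":-0.04,"wx":0,"wy":0,"wz":0,"grip":1},{"tx":0,"ty":0,"tz":0,"wx":0,"wy":0,"wz":0,"grip":1},{"tx":0,"ty":0,"tz":0,"wx":0,"wy":0,"wz":0,"grip":1}]'

```text
time_s: 3.0
position: [0.4464, 0.1715, 0.0763]
ee_rot: [0.706, 0.045, 0.706, -0.046]
ft_force: [-0.2, -0.0, -0.0]
grip_width: 0.001
```

Run:
```python
from h import *
s=r.observe();print(s["position"],np.arctan2(*Q(s["ee_rot"])[[1,0],1]),s["ft_force"])
w=snap("wrist","w3.png",s=1.2);print(w["eye"],proj(w,s["position"]))
```

```text
[0.44637794 0.17151771 0.07631704] 1.442675086649463 [-0.20148975 -0.00656283 -0.01959894]
[0.3679825  0.18181251 0.21816495] (np.float64(320.5982835619999), np.float64(263.0897989222383))
```

View pics/w3.png

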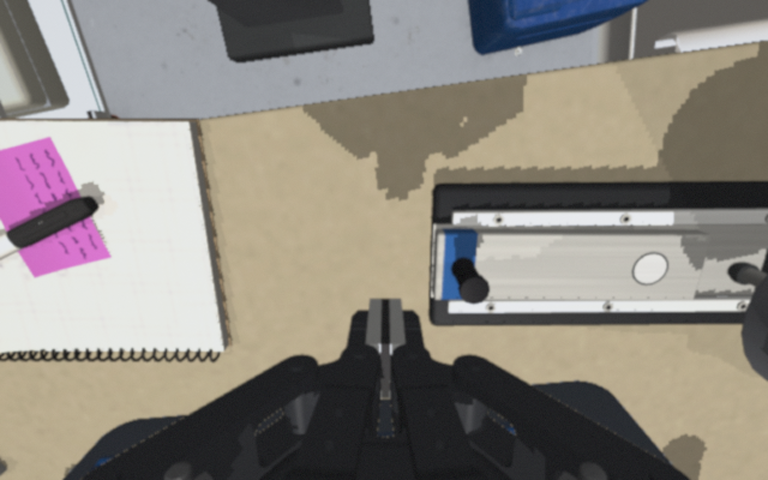

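Run:
```python
from h import *
w=snap("wrist");print(w["fx"])
p=lambda u,v,z:px(w,u/1.2-.1,v/1.2-.1,z)
k=p(474,288,.058);print(k,p(462,268,.028),px(w,395,240))
O=np.array([.4684,.361]);ex=np.array([np.cos(1.453),np.sin(1.453)])
print((k[:2]-O)@ex, np.cross(ex,k[:2]-O))
for q in[(433,185),(432,324)]:
  c=p(*q,.016);print(c,(c[:2]-O)@ex,np.cross(ex,c[:2]-O))
print(p(367,302,.076),p(403,302,.076))
```

```text
304.90275735624726
[0.44837761 0.21556796 0.058     ] [0.45008563 0.21570499 0.028     ] [0.44927295 0.21596448 0.056342  ]
-0.14677731284737167 0.002791862901254296
[0.40364539 0.20492407 0.016     ] -0.16260455116493827 0.045963178266938715
[0.49071909 0.19670923 0.016     ] -0.16052920603165546 -0.041472537947911677
[0.44014497 0.16544063 0.076     ] [0.44215045 0.18093611 0.076     ]<stdin>:6: DeprecationWarning: Arrays of 2-dimensional vectors are deprecated. Use arrays of 3-dimensional vectors instead. (deprecated in NumPy 2.0)
<stdin>:8: DeprecationWarning: Arrays of 2-dimensional vectors are deprecated. Use arrays of 3-dimensional vectors instead. (deprecated in NumPy 2.0)
```

>>> move_arm --steps '[{"tx":0,"ty":0,"tz":-0.03,"wx":0,"wy":0,"wz":0.01,"grip":1},{"tx":0,"ty":0,"tz":-0.012,"wx":0,"wy":0,"wz":0,"grip":1},{"tx":0.001,"ty":0.012,"tz":0,"wx":0,"wy":0,"wz":0,"grip":1},{"tx":0.001,"ty":0.008,"tz":0,"wx":0,"wy":0,"wz":0,"grip":1},{"tx":0.001,"ty":0.008,"tz":0,"wx":0,"wy":0,"wz":0,"grip":1},{"tx":0.001,"ty":0.008,"tz":0,"wx":0,"wy":0,"wz":0,"grip":1},{"tx":0.001,"ty":0.008,"tz":0,"wx":0,"wy":0,"wz":0,"grip":1},{"tx":0.001,"ty":0.008,"tz":0,"wx":0,"wy":0,"wz":0,"grip":1},{"tx":0.001,"ty":0.006,"tz":0,"wx":0,"wy":0,"wz":0,"grip":1}]'

```text
time_s: 4.0
position: [0.4534, 0.2297, 0.0348]
ee_rot: [0.706, 0.04, 0.706, -0.042]
ft_force: [-0.7, -5.3, 3.9]
grip_width: -0.001
```

>>> move_arm --steps '[{"tx":0.001,"ty":0.005,"tz":0,"wx":0,"wy":0,"wz":0,"grip":1},{"tx":0,"ty":0.004,"tz":0,"wx":0,"wy":0,"wz":0,"grip":1}]'

```text
time_s: 4.2
position: [0.4544, 0.2379, 0.0345]
ee_rot: [0.706, 0.04, 0.705, -0.043]
ft_force: [0.3, -12.0, 8.4]
grip_width: -0.0
```

>>> move_arm --steps '[{"tx":0.001,"ty":0.004,"tz":0,"wx":0,"wy":0,"wz":0,"grip":1}]'

```text
time_s: 4.3
position: [0.4546, 0.2378, 0.0343]
ee_rot: [0.706, 0.038, 0.706, -0.046]
ft_force: [-4.3, -16.1, 15.0]
grip_width: 0.0
```

>>> move_arm --steps '[{"tx":0,"ty":0.003,"tz":0,"wx":0,"wy":0,"wz":0,"grip":1},{"tx":0,"ty":0,"tz":0,"wx":0,"wy":0,"wz":0,"grip":1}]'

```text
time_s: 4.5
position: [0.4545, 0.2378, 0.0342]
ee_rot: [0.706, 0.036, 0.706, -0.048]
ft_force: [-1.9, -16.7, 14.4]
grip_width: -0.002
```

Run:
```python
from h import *
a=snap("top","t3.png",crop=(205,215,335,295),s=6);s=r.observe();print(s["position"],s["ft_force"])
```

```text
[0.454512   0.23774484 0.0341777 ] [ -2.92085797 -17.64804475  13.55760839]
```

View pics/t3.png

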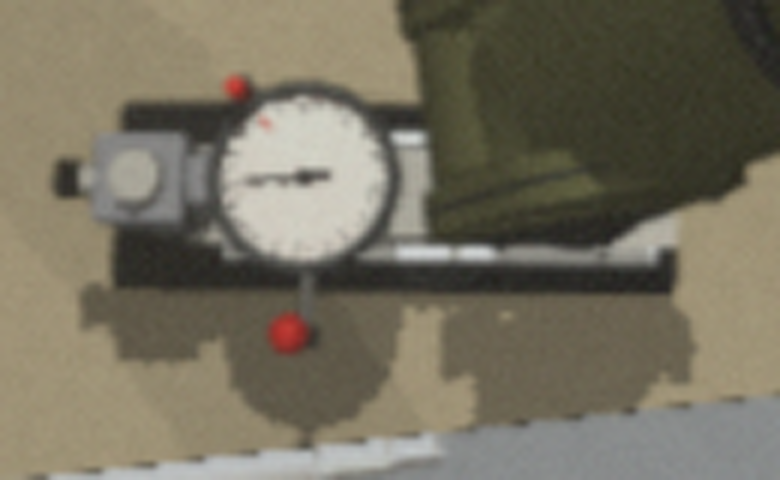

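>>> move_arm --steps '[{"tx":0,"ty":-0.01,"tz":0,"wx":0,"wy":0,"wz":0.02,"grip":1},{"tx":-0.002,"ty":-0.015,"tz":0.01,"wx":0,"wy":0,"wz":0,"grip":1},{"tx":-0.002,"ty":-0.02,"tz":0.04,"wx":0,"wy":0,"wz":0,"grip":1},{"tx":-0.002,"ty":-0.01,"tz":0.05,"wx":0,"wy":0,"wz":0,"grip":1},{"tx":-0.002,"ty":0,"tz":0.04,"wx":0,"wy":0,"wz":0,"grip":1},{"tx":0,"ty":0,"tz":0,"wx":0,"wy":0,"wz":0,"grip":1},{"tx":0,"ty":0,"tz":0,"wx":0,"wy":0,"wz":0,"grip":1}]'

```text
time_s: 5.25
position: [0.4478, 0.1925, 0.1745]
ee_rot: [0.707, 0.035, 0.705, -0.033]
ft_force: [0.6, 0.6, -0.2]
grip_width: 0.002
```

Run:
```python
from h import *
w=snap("wrist","w4.png",s=1.25);s=r.observe();print(s["position"],s["ft_force"],np.arctan2(*Q(s["ee_rot"])[[1,0],1]),Q(s["ee_rot"])[:,0])
import pickle;pickle.dump(w,open("w4.pkl","wb"))
```

```text
[0.44717718 0.19187356 0.17328859] [ 0.90542516 -0.89767296 -1.10046306] 1.47501446932005 [ 9.64080822e-04  9.70268308e-04 -9.99999065e-01]
```

View pics/w4.png

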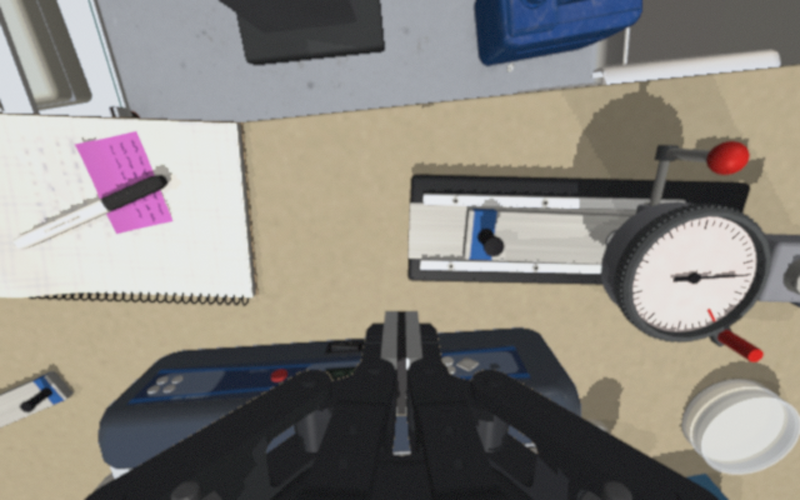

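Run:
```python
from h import *
import pickle;w=pickle.load(open("w4.pkl","rb"))
p=lambda u,v,z:px(w,u/1.25-.1,v/1.25-.1,z)
O=np.array([.4684,.361]);ex=np.array([np.cos(1.453),np.sin(1.453)]);ey=np.array([-ex[1],ex[0]])
for n,a in dict(base=(409.5,230,.016),b2=(411,177,.016),b3=(409,279,.016),plate=(465,232,.028),blueend=(495,235,.028),knobtop=(494,246,.058),knobfoot=(484,235,.028),ball=(728,157,.105),center=(694,278,.11),rimfar=(769,255,.114),col=(800,282,.108)).items():
  d=p(*a)[:2]-O;print(n,p(*a).round(4),(d@ex).round(4),(d@ey).round(4))
```

```text
base [0.447 0.2   0.016] -0.1624 0.0023
b2 [0.4049 0.2049 0.016 ] -0.1624 0.0448
b3 [0.4896 0.1958 0.016 ] -0.1616 -0.0405
plate [0.4497 0.243  0.028 ] -0.1194 0.0047
blueend [0.4544 0.2663 0.028 ] -0.0957 0.0028
knobtop [0.4535 0.2585 0.058 ] -0.1035 0.0028
knobfoot [0.4536 0.2577 0.028 ] -0.1043 0.0026
ball [0.4    0.3744 0.105 ] 0.0053 0.0695
center [0.4673 0.3624 0.11  ] 0.0013 0.0013
rimfar [0.4553 0.3992 0.114 ] 0.0364 0.0175
col [0.4769 0.4269 0.108 ] 0.0665 -0.0007
```

>>> move_arm --steps '[{"tx":-0.008,"ty":0.04,"tz":0.03,"wx":0,"wy":0,"wz":-0.02,"grip":1},{"tx":-0.008,"ty":0.045,"tz":0.01,"wx":0,"wy":0,"wz":0,"grip":1},{"tx":-0.008,"ty":0.045,"tz":0,"wx":0,"wy":0,"wz":0,"grip":1},{"tx":-0.009,"ty":0.045,"tz":0,"wx":0,"wy":0,"wz":0,"grip":1},{"tx":-0.01,"ty":0.04,"tz":0,"wx":0,"wy":0,"wz":0,"grip":1},{"tx":0,"ty":0,"tz":0,"wx":0,"wy":0,"wz":0,"grip":1},{"tx":0,"ty":0,"tz":0,"wx":0,"wy":0,"wz":0,"grip":1}]'

```text
time_s: 6.0
position: [0.4028, 0.4069, 0.211]
ee_rot: [0.705, 0.039, 0.707, -0.04]
ft_force: [-0.0, -0.7, 0.4]
grip_width: -0.001
```

>>> move_arm --steps '[{"tx":0,"ty":0,"tz":-0.04,"wx":0,"wy":0,"wz":0,"grip":1},{"tx":0,"ty":0,"tz":-0.04,"wx":0,"wy":0,"wz":0,"grip":1},{"tx":0,"ty":0,"tz":-0.034,"wx":0,"wy":0,"wz":0,"grip":1},{"tx":-0.001,"ty":-0.01,"tz":0,"wx":0,"wy":0,"wz":0,"grip":1},{"tx":-0.001,"ty":-0.01,"tz":0,"wx":0,"wy":0,"wz":0,"grip":1},{"tx":-0.001,"ty":-0.01,"tz":-0.002,"wx":0,"wy":0,"wz":0,"grip":1},{"tx":-0.001,"ty":-0.01,"tz":-0.005,"wx":0,"wy":0,"wz":0,"grip":1},{"tx":-0.001,"ty":-0.008,"tz":-0.006,"wx":0,"wy":0,"wz":0,"grip":1},{"tx":0,"ty":0,"tz":0,"wx":0,"wy":0,"wz":0,"grip":1}]'

```text
time_s: 6.9
position: [0.3996, 0.3556, 0.0851]
ee_rot: [0.706, 0.04, 0.706, -0.042]
ft_force: [0.2, 0.0, -0.2]
grip_width: -0.005
```

```bash
cat >> h.py <<'E'
O=np.array([.4684,.361]);ex=np.array([np.cos(1.453),np.sin(1.453)]);ey=np.array([-ex[1],ex[0]])
def g(p): d=np.array(p[:2])-O; return np.round([d@ex,d@ey],4)
def red(w,z):
    c=w["color"].astype(int);m=((c[...,0]>110)&(c[...,1]<70)&(c[...,2]<70)).astype('uint8')
    n,l,s,ce=cv2.connectedComponentsWithStats(m)
    for i in range(1,n):
        if s[i,4]>4: p=px(w,*ce[i]);print(s[i],ce[i].round(1),"depth",p.round(4),g(p))
E
python3 - <<'E'
from h import *
s=r.observe();print(s["position"],g(s["position"]),s["ft_force"])
red(snap("wrist"),.1);red(snap("top"),.1)
E
```

```text
[0.39958299 0.35563943 0.08511077] [-0.0134  0.0677] [ 0.2170711   0.00888547 -0.21721695]
[267 245  34  33 748] [282.7 259.9] depth [0.3915 0.3378 0.0926] [-0.0321  0.0736]
[417  80   6   7  25] [419.4  82.8] depth [ 0.8528 -0.1263  0.1624] [-0.4388 -0.439 ]
[245 161  11  11  84] [249.9 166. ] depth [0.688  0.3615 0.099 ] [ 0.0263 -0.218 ]
[243 229   3   2   5] [244.2 229.4] depth [0.5072 0.384  0.133 ] [ 0.0274 -0.0358]
```

>>> move_arm --steps '[{"tx":0,"ty":0.004,"tz":0.02,"wx":0,"wy":0,"wz":0,"grip":1},{"tx":0,"ty":0,"tz":0.014,"wx":0,"wy":0,"wz":0,"grip":1},{"tx":-0.002,"ty":-0.015,"tz":0,"wx":0,"wy":0,"wz":0,"grip":1},{"tx":-0.002,"ty":-0.017,"tz":0,"wx":0,"wy":0,"wz":0,"grip":1},{"tx":0,"ty":0,"tz":-0.01,"wx":0,"wy":0,"wz":0,"grip":1},{"tx":0,"ty":0,"tz":-0.01,"wx":0,"wy":0,"wz":0,"grip":1},{"tx":0,"ty":0,"tz":-0.01,"wx":0,"wy":0,"wz":0,"grip":1},{"tx":0,"ty":0,"tz":-0.01,"wx":0,"wy":0,"wz":0,"grip":1},{"tx":0,"ty":0,"tz":-0.007,"wx":0,"wy":0,"wz":0,"grip":1},{"tx":0,"ty":0,"tz":0,"wx":0,"wy":0,"wz":0,"grip":1}]'

```text
time_s: 8.0
position: [0.3947, 0.331, 0.0712]
ee_rot: [0.705, 0.041, 0.706, -0.04]
ft_force: [0.1, 0.3, 0.1]
grip_width: -0.001
```

Run:
```python
from h import *
s=r.observe();print(s["position"],g(s["position"]),s["ft_force"])
red(snap("wrist"),.1);red(snap("top"),.1)
```

```text
[0.39469764 0.33101736 0.07122216] [-0.0384  0.0697] [0.0977226 0.2921704 0.0774075]
[296 239  30  20 297] [308.1 247.5] depth [0.3875 0.3252 0.0662] [-0.0451  0.0761]
[417  80   6   7  24] [419.1  82.9] depth [ 0.8517 -0.125   0.1643] [-0.4376 -0.4377]
[245 161  11  11  87] [249.8 166.1] depth [0.6885 0.3621 0.096 ] [ 0.027  -0.2185]
[243 229   3   2   5] [244.2 229.4] depth [0.5071 0.3839 0.1337] [ 0.0273 -0.0357]
```

>>> move_arm --steps '[{"tx":0,"ty":-0.005,"tz":-0.002,"wx":0,"wy":0,"wz":0,"grip":1},{"tx":0,"ty":0,"tz":-0.004,"wx":0,"wy":0,"wz":0,"grip":1},{"tx":0,"ty":0,"tz":0,"wx":0,"wy":0,"wz":0,"grip":1}]'

```text
time_s: 8.4
position: [0.3954, 0.3248, 0.0663]
ee_rot: [0.706, 0.041, 0.706, -0.041]
ft_force: [1.0, -0.6, 1.9]
grip_width: -0.002
```

>>> move_arm --steps '[{"tx":0,"ty":0,"tz":-0.003,"wx":0,"wy":0,"wz":0,"grip":1},{"tx":0,"ty":0,"tz":0,"wx":0,"wy":0,"wz":0,"grip":1}]'

```text
time_s: 8.6
position: [0.3953, 0.3249, 0.065]
ee_rot: [0.707, 0.041, 0.705, -0.041]
ft_force: [-1.5, -4.4, 19.0]
grip_width: -0.003
```

>>> move_arm --steps '[{"tx":0,"ty":0,"tz":0.04,"wx":0,"wy":0,"wz":0,"grip":1},{"tx":0,"ty":0,"tz":0.05,"wx":0,"wy":0,"wz":0,"grip":1},{"tx":0,"ty":0,"tz":0.05,"wx":0,"wy":0,"wz":0,"grip":1},{"tx":0.03,"ty":0.01,"tz":0.03,"wx":0,"wy":0,"wz":0,"grip":0.85},{"tx":0.03,"ty":0.015,"tz":0,"wx":0,"wy":0,"wz":0,"grip":0.85},{"tx":0,"ty":0,"tz":0,"wx":0,"wy":0,"wz":0,"grip":0.85},{"tx":0,"ty":0,"tz":0,"wx":0,"wy":0,"wz":0,"grip":0.85}]'

```text
time_s: 9.3
position: [0.4551, 0.35, 0.2329]
ee_rot: [0.706, 0.041, 0.706, -0.041]
ft_force: [0.4, 0.3, 0.5]
grip_width: 0.15
```

Run:
```python
from h import *
s=r.observe();print(s["position"],g(s["position"]),s["ft_force"],s["grip_width"],s["joint_positions"].round(2))
w=snap("wrist","w5.png",crop=(200,60,480,280),s=2.8);red(w,.1)
print(proj(w,[*O,.11]))
import pickle;pickle.dump(w,open("w5.pkl","wb"))
```

```text
[0.45507321 0.35000785 0.23289067] [-0.0125  0.0119] [0.42537391 0.25728363 0.49132495] 0.14983996118609955 [-0.26  0.73 -0.85  1.7   0.64  1.    0.11]
[283 119  15  17 195] [289.9 126.7] depth [0.3941 0.3266 0.0653] [-0.0429  0.0697]
[363 248   9  10  50] [367.8 252.3] depth [0.5048 0.3861 0.1326] [ 0.0292 -0.0332]
[100 280   8   3  20] [103.2 281. ] depth [0.5376 0.0914 0.0725] [-0.2596 -0.1004]
(np.float64(334.2146913639616), np.float64(208.3605176383822))
```

View pics/w5.png

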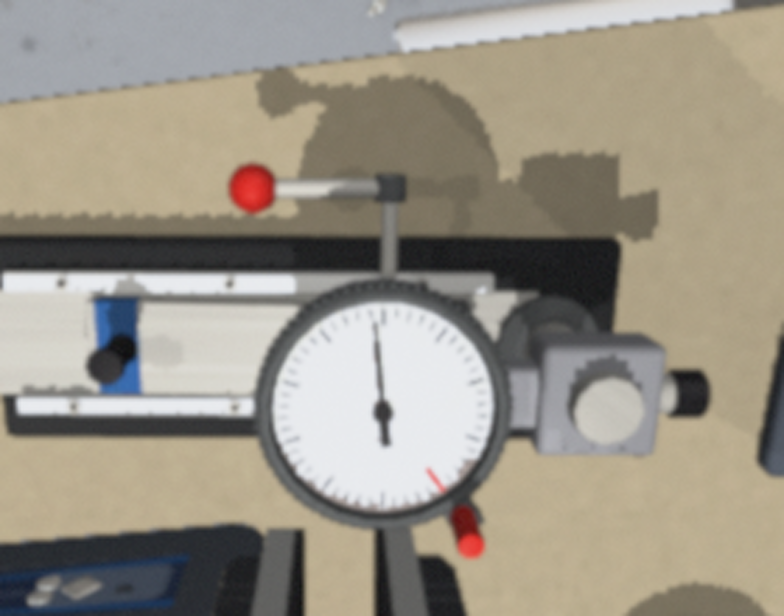

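The lever is over and the ball is at (252,188). The pointer now points to crop (375,322) from the centre at (382,411), and the red mark runs from (429,468) to (443,492).

Run:
```python
from h import *
import pickle;w=pickle.load(open("w5.pkl","rb"))
p=lambda u,v,z=.11:g(px(w,200+u/2.8-.3,60+v/2.8-.3,z))
c=p(382,411);print(c)
for n,q in dict(tip=(375,322),tail=(387,445),mo=(443,492),mi=(429,468),rimL=(262,410),rimR=(507,395)).items():
  d=p(*q)-c;print(n,d,np.hypot(*d),np.arctan2(d[1],d[0]))
q=r.observe()["joint_positions"]
```

```text
[0.0017 0.0018]
tip [-0.0027  0.0297] 0.029822474746405606 1.6614562139956417
tail [ 0.0019 -0.0119] 0.012050726119201282 -1.4124688259864666
mo [ 0.0211 -0.0288] 0.0357022408260322 -0.9384992309578891
mi [ 0.0161 -0.0201] 0.02575305807083889 -0.8954489565074173
rimL [-0.0392  0.0003] 0.03920114794237536 3.13393974177165
rimR [0.0406 0.0056] 0.04098438727125245 0.13706617431018767
```

>>> move_arm --steps '[{"tx":0.01,"ty":0.005,"tz":0.0,"wx":0,"wy":0,"wz":-0.148,"grip":0.8},{"tx":0.01,"ty":0.005,"tz":0,"wx":0,"wy":0,"wz":-0.148,"grip":0.8},{"tx":0.01,"ty":0.005,"tz":0,"wx":0,"wy":0,"wz":-0.148,"grip":0.8},{"tx":0.01,"ty":0.01,"tz":0,"wx":0,"wy":0,"wz":-0.148,"grip":0.8},{"tx":0.01,"ty":0.01,"tz":0,"wx":0,"wy":0,"wz":-0.148,"grip":0.8},{"tx":0,"ty":0,"tz":0,"wx":0,"wy":0,"wz":-0.148,"grip":0.8},{"tx":0,"ty":0,"tz":0,"wx":0,"wy":0,"wz":-0.148,"grip":0.8},{"tx":0,"ty":0,"tz":0,"wx":0,"wy":0,"wz":-0.148,"grip":0.8},{"tx":0,"ty":0,"tz":0,"wx":0,"wy":0,"wz":-0.148,"grip":0.8},{"tx":0,"ty":0,"tz":0,"wx":0,"wy":0,"wz":-0.148,"grip":0.8}]'

```text
time_s: 10.35
position: [0.5034, 0.3849, 0.2327]
ee_rot: [-0.492, -0.506, -0.493, 0.508]
ft_force: [0.5, 0.3, 0.2]
grip_width: 0.203
```

```bash
cat >> h.py <<'E'
def st():
    s=r.observe();print(s["position"].round(4),"g",g(s["position"]),"f",s["ft_force"].round(1),s["grip_width"].round(3),"q",s["joint_positions"].round(2),"jaw-g",np.arctan2(*Q(s["ee_rot"])[[1,0],1])-1.453, "down",Q(s["ee_rot"])[:,0].round(3))
E
python3 -c "
from h import *
st();red(snap('wrist'),0);red(snap('top'),0)"
```

```text
Traceback (most recent call last):
  File "h.py", line 28, in st
    s=r.observe();print(s["position"].round(4),"g",g(s["position"]),"f",s["ft_force"].round(1),s["grip_width"].round(3),"q",s["joint_positions"].round(2),"jaw-g",np.arctan2(*Q(s["ee_rot"])[[1,0],1])-1.453, "down",Q(s["ee_rot"])[:,0].round(3))
                                                                                               ^^^^^^^^^^^^^^^^^^^^^
AttributeError: 'float' object has no attribute 'round'
```

```bash
sed -i 's/s\["grip_width"\].round(3)/s["grip_width"]/' h.py
python3 -c "
from h import *
st();red(snap('wrist'),0);red(snap('top'),0)"
```

```text
[0.5034 0.3849 0.2327] g [ 0.0278 -0.032 ] f [0.5 0.3 0.2] 0.2025715895472252 q [-0.49  0.72 -0.43  1.53  0.34  0.97 -1.06] jaw-g -1.482570623490334 down [-0.002 -0.001 -1.   ]
[487 188  22  24  50] [493.3 196.8] depth [0.6759 0.3718 0.0833] [ 0.0351 -0.2047]
[495 190  24  32 164] [502.3 205.4] depth [0.6789 0.3666 0.0951] [ 0.0303 -0.2084]
[320 196  10  12  84] [324.3 201.2] depth [0.5073 0.3879 0.1327] [ 0.0313 -0.0354]
[220 231  14  12 137] [226.2 236.3] depth [0.3979 0.329  0.0653] [-0.0401  0.0663]
[417  79   6   8  21] [419.3  83. ] depth [ 0.8518 -0.126   0.1629] [-0.4385 -0.438 ]
[245 161  11  11  93] [249.8 165.9] depth [0.6891 0.3621 0.0965] [ 0.027  -0.2191]
[271 268   6   6  25] [273.7 270.9] depth [0.3957 0.324  0.066 ] [-0.0452  0.0678]
```

>>> move_arm --steps '[{"tx":0.0036,"ty":0.0007,"tz":0,"wx":0,"wy":0,"wz":-0.148,"grip":0.8},{"tx":0,"ty":0,"tz":0,"wx":0,"wy":0,"wz":-0.148,"grip":0.8},{"tx":0,"ty":0,"tz":0,"wx":0,"wy":0,"wz":-0.148,"grip":0.8},{"tx":0,"ty":0,"tz":0,"wx":0,"wy":0,"wz":-0.148,"grip":0.8},{"tx":0,"ty":0,"tz":-0.02,"wx":0,"wy":0,"wz":-0.148,"grip":0.8},{"tx":0,"ty":0,"tz":-0.03,"wx":0,"wy":0,"wz":-0.148,"grip":0.8},{"tx":0,"ty":0,"tz":-0.03,"wx":0,"wy":0,"wz":-0.11,"grip":0.8},{"tx":0,"ty":0,"tz":0,"wx":0,"wy":0,"wz":0,"grip":0.8},{"tx":0,"ty":0,"tz":0,"wx":0,"wy":0,"wz":0,"grip":0.8}]'

```text
time_s: 11.35
position: [0.508, 0.386, 0.1534]
ee_rot: [-0.193, -0.68, -0.193, 0.681]
ft_force: [0.4, -1.4, 0.2]
grip_width: 0.196
```

```bash
python3 -c "
from h import *
st();w=snap('wrist','w6.png',crop=(200,100,480,320),s=2.5);red(w,0);print(proj(w,r.observe()['position']))"
```

```text
[0.508  0.386  0.1534] g [ 0.0295 -0.0364] f [ 0.4 -1.4  0.2] 0.19621706506333259 q [-0.64  0.8  -0.14  1.59  0.15  0.76 -1.87] jaw-g -2.4707247599589213 down [-0.001 -0.001 -1.   ]
[480   0  22  29  91] [486.8  16.3] depth [0.6753 0.3674 0.0786] [ 0.0306 -0.2047]
[494   0  46  23 260] [514.   13.3] depth [0.6771 0.3597 0.0951] [ 0.0233 -0.2074]
[312 228  15  26 259] [320.3 241.3] depth [0.511  0.3877 0.1303] [ 0.0315 -0.0392]
[305 341  12   4  31] [310.4 342.8] depth [0.3921 0.3253 0.0654] [-0.0444  0.0716]
(np.float64(319.91210708928696), np.float64(265.26264216501295))
```

View pics/w6.png

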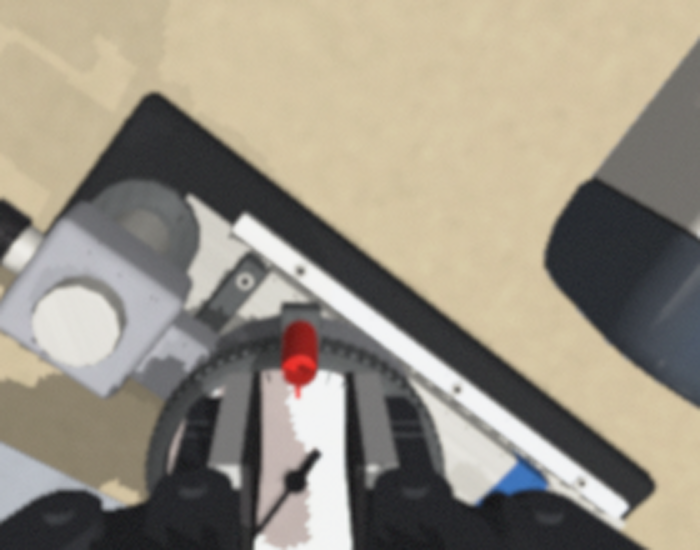

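```bash
python3 -c "
import numpy as np
a=np.linspace(-.913,-.913+2.52,19)+1.453;R=.0466
print(a[1]-a[0]);print(np.diff(np.c_[R*np.cos(a),R*np.sin(a)],axis=0).round(4).tolist())"
```

```text
0.14
[[-0.0037, 0.0053], [-0.0044, 0.0048], [-0.0051, 0.0041], [-0.0056, 0.0034], [-0.006, 0.0025], [-0.0063, 0.0017], [-0.0065, 0.0008], [-0.0065, -0.0001], [-0.0064, -0.001], [-0.0062, -0.0019], [-0.0059, -0.0028], [-0.0055, -0.0036], [-0.0049, -0.0043], [-0.0043, -0.0049], [-0.0035, -0.0055], [-0.0027, -0.0059], [-0.0019, -0.0062], [-0.001, -0.0064]]
```

>>> move_arm --steps '[{"tx":0,"ty":0,"tz":-0.02,"wx":0,"wy":0,"wz":0,"grip":0.85},{"tx":0,"ty":0,"tz":-0.013,"wx":0,"wy":0,"wz":0,"grip":0.85},{"tx":0,"ty":0,"tz":0,"wx":0,"wy":0,"wz":0,"grip":0.85}]'

```text
time_s: 11.7
position: [0.5081, 0.3854, 0.1197]
ee_rot: [-0.192, -0.68, -0.191, 0.681]
ft_force: [0.2, -0.9, 0.1]
grip_width: 0.151
```

>>> move_arm --steps '[{"tx":-0.0037,"ty":0.0053,"tz":0,"wx":0,"wy":0,"wz":0.14,"grip":0.85},{"tx":-0.0044,"ty":0.0048,"tz":0,"wx":0,"wy":0,"wz":0.14,"grip":0.85},{"tx":-0.0051,"ty":0.0041,"tz":0,"wx":0,"wy":0,"wz":0.14,"grip":0.85},{"tx":-0.0056,"ty":0.0034,"tz":0,"wx":0,"wy":0,"wz":0.14,"grip":0.85},{"tx":-0.006,"ty":0.0025,"tz":0,"wx":0,"wy":0,"wz":0.14,"grip":0.85},{"tx":-0.0063,"ty":0.0017,"tz":0,"wx":0,"wy":0,"wz":0.14,"grip":0.85},{"tx":-0.0065,"ty":0.0008,"tz":0,"wx":0,"wy":0,"wz":0.14,"grip":0.85},{"tx":-0.0065,"ty":-0.0001,"tz":0,"wx":0,"wy":0,"wz":0.14,"grip":0.85},{"tx":-0.0064,"ty":-0.001,"tz":0,"wx":0,"wy":0,"wz":0.14,"grip":0.85}]'

```text
time_s: 12.6
position: [0.4601, 0.4093, 0.1221]
ee_rot: [0.557, 0.438, 0.557, -0.434]
ft_force: [2.6, 2.9, -1.9]
grip_width: 0.15
```

```bash
python3 -c "
from h import *
st();w=snap('wrist');red(w,0)"
```

```text
[0.4601 0.4093 0.1221] g [0.047  0.0139] f [ 2.6  2.9 -1.9] 0.150056981054748 q [-0.55  0.85 -0.47  1.68  0.53  0.73 -1.03] jaw-g -1.209828722540068 down [ 0.004  0.004 -1.   ]
[317 250  17  32 318] [323.5 268.4] depth [0.4614 0.4128 0.1319] [0.0507 0.0131]
[203 288  22  20 248] [211.6 297.1] depth [0.3947 0.3307 0.0635] [-0.0387  0.0696]
[573 333  40  30 193] [586.4 342.1] depth [0.6759 0.3704 0.0799] [ 0.0338 -0.205 ]
[591 338  44  46 347] [605.8 362.9] depth [0.68   0.3664 0.0945] [ 0.0302 -0.2095]
[611 361  22  22 183] [621.9 371.5] depth [0.6917 0.3638 0.097 ] [ 0.0291 -0.2214]
[631 363   5   6  12] [633.5 366. ] depth [0.6995 0.3691 0.0953] [ 0.0352 -0.2286]
[578 364   5   5   5] [580. 366.] depth [0.6781 0.3512 0.0833] [ 0.0149 -0.2094]
```

>>> move_arm --steps '[{"tx":-0.0062,"ty":-0.0029,"tz":-0.001,"wx":0,"wy":0,"wz":0.14,"grip":0.85},{"tx":-0.0059,"ty":-0.0033,"tz":-0.001,"wx":0,"wy":0,"wz":0.14,"grip":0.85},{"tx":-0.0055,"ty":-0.0036,"tz":0,"wx":0,"wy":0,"wz":0.14,"grip":0.85},{"tx":-0.0049,"ty":-0.0043,"tz":0,"wx":0,"wy":0,"wz":0.14,"grip":0.85},{"tx":-0.0043,"ty":-0.0049,"tz":0,"wx":0,"wy":0,"wz":0.14,"grip":0.85},{"tx":-0.0035,"ty":-0.0055,"tz":0,"wx":0,"wy":0,"wz":0.14,"grip":0.85},{"tx":-0.0027,"ty":-0.0059,"tz":0,"wx":0,"wy":0,"wz":0.14,"grip":0.85},{"tx":-0.0019,"ty":-0.0062,"tz":0,"wx":0,"wy":0,"wz":0.14,"grip":0.85},{"tx":0,"ty":0,"tz":0,"wx":0,"wy":0,"wz":0,"grip":0.85}]'

```text
time_s: 13.55
position: [0.4238, 0.371, 0.1193]
ee_rot: [0.703, 0.076, 0.703, -0.076]
ft_force: [-0.2, 0.6, -0.3]
grip_width: 0.15
```

```bash
python3 -c "
from h import *
st();w=snap('wrist','w7.png',crop=(200,140,480,360),s=2.8);red(w,0)
import pickle;pickle.dump(w,open('w7.pkl','wb'))"
```

```text
[0.4238 0.371  0.1193] g [0.0047 0.0454] f [-0.2  0.6 -0.3] 0.1502874436160359 q [-0.38  0.86 -0.74  1.84  0.82  0.78 -0.21] jaw-g -0.09757488683252369 down [ 0.001  0.001 -1.   ]
[236 183  24  25 447] [247.6 195.3] depth [0.393  0.3278 0.0649] [-0.0419  0.0709]
[317 246  18  30 255] [325.9 259.2] depth [0.4182 0.375  0.1269] [0.008  0.0515]
```

View pics/w7.png

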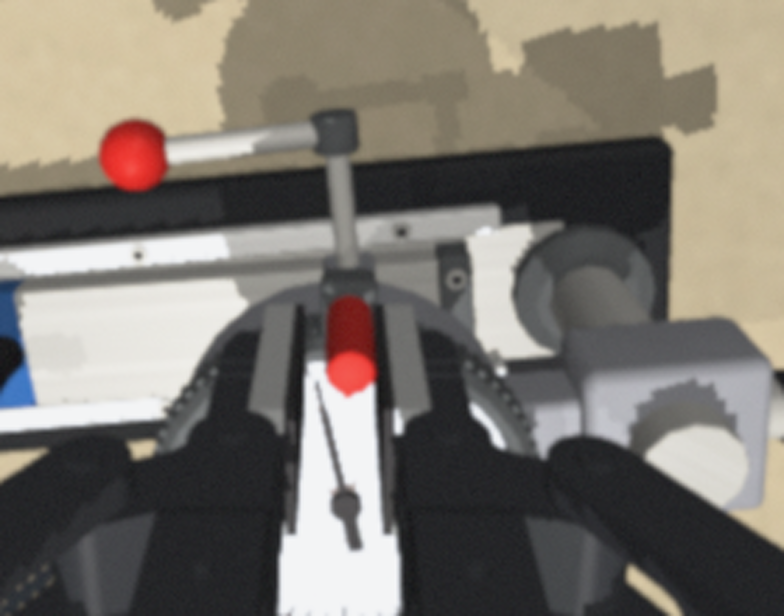

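Run:
```python
from h import *
import pickle;w=pickle.load(open("w7.pkl","rb"))
p=lambda u,v,z=.11:g(px(w,200+u/2.8-.3,140+v/2.8-.3,z))
c=p(345,503);print(c)
for n,q in dict(tip=(318,385,.11),tail=(354,548,.11),stud=(352,375,.134)).items():
  d=p(*q)-c;print(n,d,np.hypot(*d),np.arctan2(d[1],d[0]))
```

```text
[0.002  0.0026]
tip [-0.0027  0.0291] 0.02922498930709813 1.6633149479145435
tail [ 0.0008 -0.0119] 0.011926860441876562 -1.503670438592796
stud [0.0053 0.0452] 0.04550966930224829 1.454072691323243
```

>>> move_arm --steps '[{"tx":-0.0003,"ty":-0.004,"tz":0,"wx":0,"wy":0,"wz":0.08,"grip":0.85},{"tx":-0.0008,"ty":-0.004,"tz":0,"wx":0,"wy":0,"wz":0.07,"grip":0.85},{"tx":0,"ty":0,"tz":0,"wx":0,"wy":0,"wz":0,"grip":0.85},{"tx":0,"ty":0,"tz":0,"wx":0,"wy":0,"wz":0,"grip":0.85}]'

```text
time_s: 14.0
position: [0.4229, 0.3628, 0.1186]
ee_rot: [0.707, 0.024, 0.706, -0.024]
ft_force: [0.1, 0.7, 0.3]
grip_width: 0.15
```

>>> move_arm --steps '[{"tx":0,"ty":0.0015,"tz":0,"wx":0,"wy":0,"wz":0,"grip":0.85},{"tx":0,"ty":0,"tz":0.03,"wx":0,"wy":0,"wz":0,"grip":0.85},{"tx":0,"ty":0,"tz":0.04,"wx":0,"wy":0,"wz":0,"grip":0.85},{"tx":0.02,"ty":0,"tz":0.02,"wx":0,"wy":0,"wz":0,"grip":0.85},{"tx":0.02,"ty":0,"tz":0,"wx":0,"wy":0,"wz":0,"grip":0.85},{"tx":0,"ty":0,"tz":0,"wx":0,"wy":0,"wz":0,"grip":0.85},{"tx":0,"ty":0,"tz":0,"wx":0,"wy":0,"wz":0,"grip":0.85}]'

```text
time_s: 14.7
position: [0.4617, 0.3639, 0.2079]
ee_rot: [0.706, 0.023, 0.707, -0.023]
ft_force: [0.5, -0.2, -0.5]
grip_width: 0.148
```

Run:
```python
from h import *
st();w=snap("wrist","w8.png",s=1);red(w,0);print(proj(w,[*(O+.0015*ex+.0015*ey),.11]))
cu,cv=proj(w,[*(O+.0015*ex+.0015*ey),.11])
c0=int(cu)-70;r0=int(cv)-75
cv2.imwrite("pics/w8.png",cv2.resize(w["color"][r0:r0+140,c0:c0+140,::-1],None,fx=4.2,fy=4.2,interpolation=cv2.INTER_CUBIC));print(c0,r0)
import pickle;pickle.dump((w,c0,r0),open('w8.pkl','wb'))
```

```text
[0.4617 0.3639 0.2079] g [0.0021 0.007 ] f [ 0.5 -0.2 -0.5] 0.14781833367778044 q [-0.27  0.8  -0.87  1.69  0.7   1.01  0.11] jaw-g 0.05255107093634637 down [-0.001 -0.001 -1.   ]
[267 112  17  18 238] [274.9 120.6] depth [0.3942 0.3267 0.0647] [-0.0427  0.0696]
[311 155  13  11 108] [317.3 160.2] depth [0.4209 0.364  0.1321] [-0.0026  0.0475]
[ 61 277   9   4  28] [ 64.9 278.5] depth [0.5368 0.0933 0.0738] [-0.2578 -0.0994]
(np.float64(319.75271789734865), np.float64(210.76184706977577))
249 135
```

View pics/w8.png

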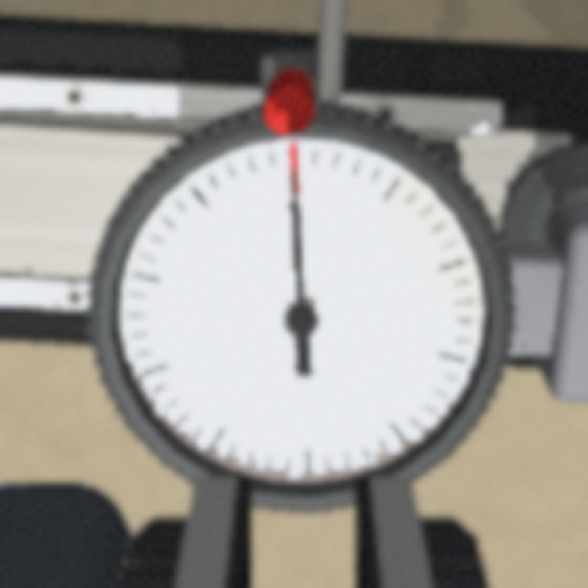

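The red mark at (293,145)–(295,192) and the pointer through (302,320)–(297,205) are almost in line. I'll fit both numerically.

```bash
cat > ang.py <<'E'
from h import *
def ang(w,c):
    # c: rough dial centre px; sample polar at z=.11 in rectified view
    n=800;k=.0001  # 0.1 mm per px
    C=px(w,*c,.11)
    src=np.float32([proj(w,C+np.array([*(a*ex+b*ey),0])) for a,b in[(-.04,-.04),(.04,-.04),(.04,.04),(-.04,.04)]])
    H=cv2.getPerspectiveTransform(src,np.float32([(0,0),(n,0),(n,n),(0,n)]))
    im=cv2.warpPerspective(w["color"],H,(n,n),flags=cv2.INTER_CUBIC).astype(float)
    g_=im.mean(2);R=im[...,0]-im[...,1:].mean(2)
    yy,xx=np.mgrid[:n,:n];xx=xx-n/2;yy=yy-n/2;rr=np.hypot(xx,yy)
    hub=(rr<60)&(g_<110);
    ptr=(g_<130)&(rr<230)&(R<40);mk=(R>45)&(rr>200)&(rr<350)
    P=np.c_[xx[ptr],yy[ptr]];l=cv2.fitLine(P.astype(np.float32),cv2.DIST_HUBER,0,.01,.01).ravel()
    pa=np.arctan2(l[1],l[0]);pa=pa if l[:2]@[xx[mk].mean(),yy[mk].mean()]>0 else pa+np.pi
    h=np.array([xx[hub].mean(),yy[hub].mean()])
    for lo,hi in((200,260),(260,300),(300,350),(200,350)):
        q=mk&(rr>lo)&(rr<hi)
        if q.sum()>20:
            d=np.array([np.average(xx[q],weights=R[q]),np.average(yy[q],weights=R[q])]);
            off=l[0]*(d-l[2:])[1]-l[1]*(d-l[2:])[0]
            print(lo,hi,q.sum(),"mark ang from hub",np.arctan2(*(d-h)[::-1]).round(4),"perp offset from pointer line mm",round(off*.1,2),"rad",round(off/np.hypot(*(d-h)),4))
    tipq=ptr&(rr>120)&(xx*np.cos(pa)+yy*np.sin(pa)>0);t=np.array([xx[tipq].mean(),yy[tipq].mean()])
    print("hub",h*.1,"ptr line",pa.round(4),"ptr outer from hub",np.arctan2(*(t-h)[::-1]).round(4))
E
python3 - <<'E'
from ang import *
import pickle;w,c0,r0=pickle.load(open("w8.pkl","rb"))
ang(w,(c0+302/4.2-.4,r0+320/4.2-.4))
w=snap("wrist");ang(w,(c0+302/4.2-.4,r0+320/4.2-.4))
E
```

```text
260 300 111 mark ang from hub 1.6639 perp offset from pointer line mm 0.29 rad 0.0101
300 350 892 mark ang from hub 1.6677 perp offset from pointer line mm 0.21 rad 0.0062
200 350 1003 mark ang from hub 1.6674 perp offset from pointer line mm 0.21 rad 0.0065
hub [-0.09014327 -0.36320917] ptr line 1.6731 ptr outer from hub 1.6765
260 300 350 mark ang from hub 1.6672 perp offset from pointer line mm 0.32 rad 0.011
300 350 926 mark ang from hub 1.6696 perp offset from pointer line mm 0.28 rad 0.0083
200 350 1276 mark ang from hub 1.6692 perp offset from pointer line mm 0.29 rad 0.0088
hub [-0.17380595 -0.9790027 ] ptr line 1.6759 ptr outer from hub 1.6801
```

```bash
python3 -c "
from h import *
st();print(r.finish_job())"
```

```text
[0.4608 0.3643 0.2079] g [0.0024 0.0079] f [ 0.  -0.5 -0.2] 0.14900509443172955 q [-0.27  0.8  -0.87  1.69  0.7   1.01  0.11] jaw-g 0.055187543698976826 down [-0.002 -0.001 -1.   ]
the job is handed in; nothing more can be done
None
```

I did the three steps in the order asked and handed the job in at about 15 s, with the arm clear of everything.

- **Plate:** I pushed the reference plate by its knob until it stopped. The pushing force rose from about 5 to 17 N with no further movement. Camera measurements put the plate within about 2 mm of its home position, which is as fine as they go. I did not measure the contact with the end stop itself.
- **Lever:** I swung it over and pressed it down to its stop, where the force rose to about 19 N. The ball is lying at the right height for fully over. The pointer turned to about 1.67 rad, so the tip is on the plate.
- **Bezel:** I turned it about 2.6 rad counter-clockwise by the stud. The last image fits put the zero mark 0.006 to 0.011 rad from the pointer, about 0.3 mm at the mark. That is less than a tenth of a division, so I left it alone.

None of my moves came near the notebook, calculator or bottle, but I did not measure their positions again at the end. No other check failed. Different ways of fitting the pointer and mark angles disagreed by about 0.01 rad.

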